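# Free the pawl and lower the hold-down arm onto the sample pot

## Task

A sample pot stands in the nest of the small bench press, whose arm is kept raised by a hook pawl in the teeth of its hub. Press the pawl's thumb plate down to its stop so that the hook stands clear of the teeth, and only then push the arm down by its black handle until its pad rests on the lid of the pot. Touch with the fingers only: grasp and lift nothing, never force the teeth, and leave the other pots, the timer and the dish standing where they are.

Things in the scene. Friction and masses are not known exactly. Their poses are not given: they have to be found in the camera images.
- press: Hold-down press, fixed to the worktop: grey base plate 190 x 90 x 12 mm (x -120 to +70 mm), upright aluminium cheeks up to 137 mm high. Origin on the worktop midway across it; x runs from the pawl end to the handle end, y across, z up. In mm, all at y 0: arm pivot at x -35, z 95; pawl pivot at x -81, z 129 (both axes along y); nest (black ring, 48 across, 12 high on the plate) at x +40.
- press_arm (a joint): Arm's elevation, rad: 0 = level, pad on the lid; 0.69 to 0.75 at the start; grows as it is raised, up to 1.0. Stiff pivot: it stays where left; a light push, under 5 N at the handle, moves it down. With the pawl hooked in, the teeth stop it at about 0.67; two teeth must pass under the hook on the way to 0.
- handle_top (a point): Centre of the top face of the black handle at the arm's free end (50 mm along the arm, 38 across, 18 thick), 150 mm out from the arm's pivot and 10 mm above the arm's centre line; it moves on an arc about the pivot. With the arm level it is at x +115, y 0, z 105 mm of the press. Its z is normal to the top face.
- pad (a point): Centre of the underside of the round rubber pad (28 mm across) under the arm, 75 mm out from the pivot and 28.5 mm below the arm's centre line.
- press_pawl (a joint): Turn of the hook pawl, rad: 0 = hooked between the teeth (start), 0.40 = its stop, fully free; grows as the thumb plate goes down. The hook clears the teeth from about 0.15. Stiff pivot, no spring: it stays where left; under 3 N at the thumb plate moves it.
- thumb_plate (a point): Centre of the top face of the pawl's steel thumb plate (28 mm along the press, 32 across, 6 thick) at the end away from the handle: at the start 49 mm outward of (-x) and 25 mm above the pawl's pivot, sloping up outward by 0.41 rad. It turns about that pivot and at the stop is level, about 21 mm lower and 6 mm farther out.
- nest_pot: The sample pot in the nest, 54 mm high, screw lid 38 mm across, body 33 mm; loose, 22 g. Origin at the centre of its underside, which stands on the base plate 12 mm above the worktop.
- pot_lid (a point): Centre of the top of that pot's lid.
- pot_a: Another sample pot, 54 mm high and 38 mm across, loose on the worktop beside the press; leave it. Origin at the centre of its underside.
- pot_b: A third sample pot, same size, loose beside the press; leave it. Origin at the centre of its underside.
- timer: White kitchen-type timer lying flat, 66 x 62 x 22 mm, loose on the robot's side of the press; leave it. Origin at the centre of its underside.
- dish: Open clear petri dish, 87 mm across, 13 mm high, loose on the robot's side of the press; leave it. Origin at the centre of its underside.
Things that resemble listed ones, but are neither listed nor needed, are in the scene too. What is meant by the nest_pot is not purple, and is the larger of those in its own colour.

How it is judged:
By the outcome, as a careful person would: the job done as asked, in the order asked, and still so for the second after the job is handed in, with the robot touching nothing.
It also fails if it takes over 42 s, if anything falls off the work surface, if the arm or the gripper's body presses on something with over 40 N, if the wrist force passes 120 N, or if a joint passes its speed limit or range.

## Robot

A 6-joint arm with a two-finger parallel gripper is mounted at the origin on a cart in front of the work surface, level with it; the furniture and walls round the work are solid. World frame = base frame: x ahead of the robot, y to its left, z up, the work surface at z = 0. Lengths are in m, angles in degrees, forces in N, time in s.
With the tool pointing down it reaches from about 0.275 to 0.825 m from the base axis. Payload 4.9 kg.
Tool frame: the origin (TCP) lies between the finger pads; the fingertips stand 8 mm ahead of it and the grasp point (between the pads) lies 11 mm behind it (ctrl.finger_overhang is the distance from the TCP to the fingertips, in m); z points along the fingers, y is the line along which they close (so a half turn about z gives the same grasp; the last joint's range is limited). The gripper opens to 85 mm and grips with 20 to 120 N. Pads are 22 mm wide; open, the fingers measure 114 mm over their backs; the gripper's body (76 mm by 85 mm) begins 54 mm behind the grasp point. The pads swing forward as they close: fully open they stand 13 mm farther back than shut.
Start: joints at [-84.981, 18.69, -11.035, 60.275, 0, 82.311], TCP at [0.121, -0.537, 0.239] pointing down, gripper open.
Joint ranges: [-152.03, 152.03], [-55.5, 102.48], [-74.3, 77.21], [-110.64, 120.58], [-84.22, 78.4], [-180, 180]. Speed limits (degrees/s): [147.25, 147.25, 180, 180, 180, 180].

## Interface

Orientations are given as [roll, pitch, yaw] about the fixed x, y, z axes, in that order (R = Rz(yaw) Ry(pitch) Rx(roll)).
In Python, from plant import ctrl gives the robot as it stands. The module is installed in compiled form; this text tells all that it offers.
- The arm moves only by the shell command python3 -m pendant 'ROWS' [OPENING] [FORCE]. ROWS is a JSON object of lists of equal length, an entry for each row: "travel": the shift along the tool's x, y, z as a fraction of full scale, a list of three; "angular": the turn, a rotation vector about the tool's x, y, z as a fraction of full scale, a list of three. In form: {"travel": [[dx, dy, dz], ...], "angular": [[rx, ry, rz], ...]}. A call has 1 to 8 rows; each row shifts and turns the commanded pose from where the row before left it, along the tool's axes as they then stand; what a row does not reach is not made up. Full scale, the value 1, is 0.05 m for a shift and 30 degrees for a turn. A row lasts 1/8 s, in which the tool goes at most 62.5 mm and 10.7 degrees, less where a joint would pass 70% of its speed; a pose out of reach is approached as far as the arm can. A call with a number of a shift or a turn outside -1 to 1 is refused whole. A call with a gripper value outside its range is refused whole. OPENING is the opening, from 0 (shut) to 1 (fully open), set as the call begins (- or left out, the last holds). The fingers move at their own pace and stop on an object; FORCE is the grip in N (left out, the last holds). Time passes only in rows, so rows that do not move let the fingers close. It gives the time, the measured TCP pose, the force, the opening and the grip force at its end, in the units of the state.
- ctrl.observe(): the state, without advancing time (a new reading comes with each control period).
- ctrl.read_camera(name): name is "scene" or "side" or "wrist"; returns a dict with "frame" (384x512x3 uint8, red, green, blue), "range_z" (384x512 float32, m along the optical axis (not along the pixel's ray), 0 where there is no reading), "mtx" (3x3 intrinsics, pixels), "rvec" (rotation vector, rad) and "tvec" (3), from world to camera coordinates, as OpenCV has them. Camera axes: x right, y down, z forward; pixel columns grow to the right and rows downward; lengths in m; the calibration is good to about 2 mm. A picture is of the moment at which its call begins.
- ctrl.finish_job(): hands the job in; it is judged then, once.
The state is a dict: "time": time; "qpos": joint angles; "joint_vel": joint speeds; "joint_torque": joint torques, N m; "position": TCP position; "eef_rot": TCP orientation; "force": force on the tool from outside, world axes, zero at the start; "ft_torque": the same for the moment, N m; "width": finger opening in m; "gripper_force": force on a finger pad.
Only numpy, scipy, OpenCV 4.12 (cv2) and the standard library are available. Lean on these libraries where they do the work, as an engineer would, in place of code of your own. Each camera call takes 0.05 s, during which the arm holds its last target. There are 200 camera calls.

## Working session

There is one attempt and no reset: what is moved stays moved. The work goes in short steps, Python scripts to look and compute and a shell command to move; the robot and the scene stay as the last step left them, time stands still between calls to the robot, and variables do not carry over. Pictures are saved under pics/ and viewed, at most 10 in all, crops included, and the job is handed in when it is done.

```bash
mkdir -p pics
cat > h.py <<'E'
import numpy as np, cv2
from plant import ctrl
def shot(n):
    c=ctrl.read_camera(n); np.savez('last_'+n+'.npz',**c); return c
def load(n): return np.load('last_'+n+'.npz')
def pt(c,u,v,r=1):
    z=c['range_z'][v-r:v+r+1,u-r:u+r+1]; z=np.median(z[z>0])
    K=c['mtx']; p=np.array([(u-K[0,2])/K[0,0]*z,(v-K[1,2])/K[1,1]*z,z])
    R=cv2.Rodrigues(c['rvec'])[0]; return R.T@(p-c['tvec'].ravel())
def cloud(c):
    z=c['range_z'];K=c['mtx'];v,u=np.indices(z.shape)
    p=np.stack([(u-K[0,2])/K[0,0]*z,(v-K[1,2])/K[1,1]*z,z],-1)
    return (p-c['tvec'].ravel())@cv2.Rodrigues(c['rvec'])[0]
E
python3 - <<'E'
from h import *
for n in ('scene','side'):
    c=shot(n); cv2.imwrite(f'pics/{n}.png',cv2.resize(c['frame'][...,::-1],(800,600)))
    print(n,-cv2.Rodrigues(c['rvec'])[0].T@c['tvec'].ravel())
print(ctrl.observe())
E
```

```text
scene [0.19122581 0.75054865 0.4789255 ]
side [ 0.31010589 -0.65962103  0.55108902]
{'time': 0.1, 'qpos': array([-8.49818354e+01,  1.87285200e+01, -1.10864188e+01,  6.02749989e+01,
       -1.40686612e-03,  8.23144035e+01]), 'joint_vel': array([-0.00277123, -0.07019914,  0.07325975,  0.04156982,  0.04747567,
       -0.06265313]), 'joint_torque': array([ 1.36299732e-03, -4.44239974e+01,  2.63037014e+01,  7.90081773e-03,
       -8.03877379e-05,  9.93428273e-06]), 'position': array([ 0.120942  , -0.53601068,  0.2385736 ]), 'eef_rot': array([-1.79910682e+02, -1.06337760e-02,  1.27037540e+01]), 'force': array([ 0.13618698, -0.176934  , -0.46642166]), 'ft_torque': array([ 0.01813447, -0.02172525, -0.01849682]), 'gripper_force': 0.0, 'width': 0.08547601747822574}
```

View pics/scene.png

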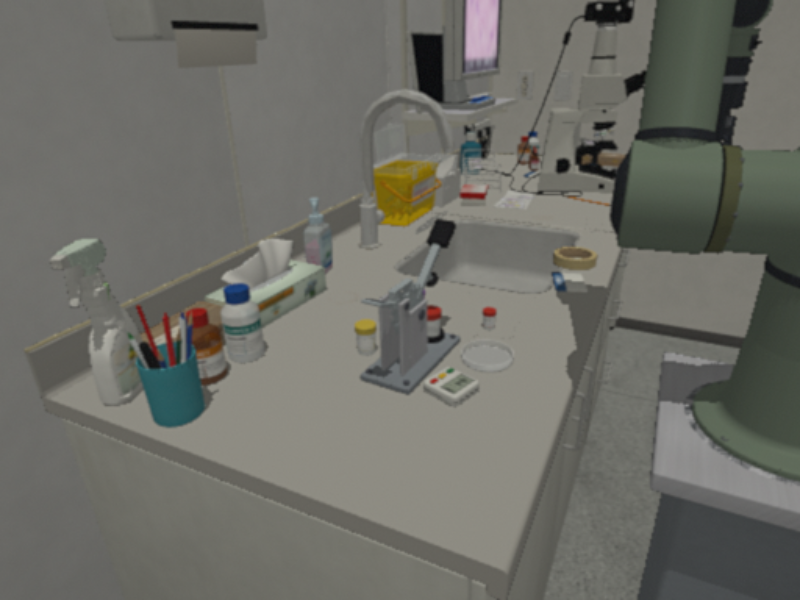

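View pics/side.png

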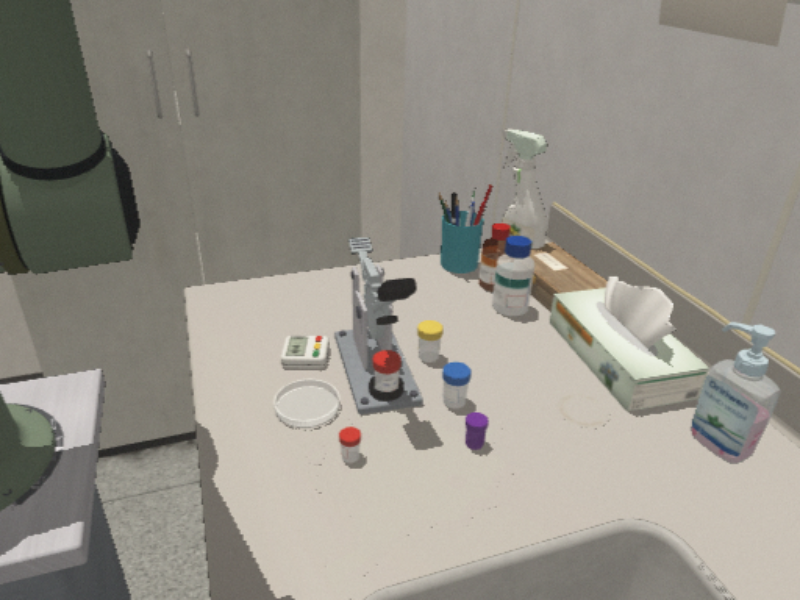

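The press stands mid-bench: the pawl is towards the scene camera (+y) and the handle towards -y. In the side view the thumb plate is at (360,243), the handle at (397,290) and the red nest pot at (387,365).

Run:
```python
from h import *
a=load('side');b=load('scene')
A=cv2.resize(a['frame'][145:270,200:300,::-1],None,fx=4,fy=4.8*1,interpolation=cv2.INTER_CUBIC)
A=cv2.resize(a['frame'][145:270,205:285,::-1],(384,600),interpolation=cv2.INTER_CUBIC)
B=cv2.resize(b['frame'][135:260,220:300,::-1],(384,600),interpolation=cv2.INTER_CUBIC)
cv2.imwrite('pics/crop1.png',np.hstack([A,B]))
# base plate fit: points 8-16mm high
for n,c in(('side',a),('scene',b)):
    P=cloud(c); z=P[...,2]; 
    m=(np.abs(z-0.012)<0.004)&(c['range_z']>0); v,u=np.where(m)
    s=(u>205)&(u<300)&(v>135)&(v<275); Q=P[v[s],u[s]]
    print(n,s.sum(),Q[:,:2].min(0),Q[:,:2].max(0),cv2.minAreaRect(Q[:,:2].astype(np.float32)))
    for nm,lst in {'side':[('thumb',230,156),('handle',253,186),('lid',247,228),('table',300,300),('plate',262,256),('timer',194,222),('dish',197,258)],'scene':[('handle',283,148),('thumb',238,192),('timer',290,245),('plate',250,245)]}.items():
        if nm==n:
            for l,uu,vv in lst: print(l,pt(c,uu,vv).round(4))
```

```text
side 1343 [ 0.42676254 -0.07864032] [0.78127499 0.31971438] ((0.5976073741912842, 0.12613072991371155), (0.4747198224067688, 0.20890629291534424), 65.3670425415039)
thumb [0.5342 0.1444 0.1528]
handle [ 0.5115 -0.0864  0.2033]
lid [ 0.5231 -0.0228  0.066 ]
table [ 5.770e-01 -1.824e-01 -2.000e-04]
plate [ 0.5468 -0.0546  0.011 ]
timer [0.4337 0.0975 0.0186]
dish [ 4.179e-01 -8.600e-03  4.000e-04]
scene 1054 [ 0.40463467 -0.78158875] [1.01011165 0.1382716 ] ((0.7386446595191956, -0.26295673847198486), (0.3179798722267151, 0.9994091987609863), 24.9646053314209)
handle [ 0.514  -0.0581  0.1988]
thumb [0.5347 0.1528 0.1591]
timer [0.4295 0.1045 0.0203]
plate [0.5217 0.1307 0.0115]
```

View pics/crop1.png

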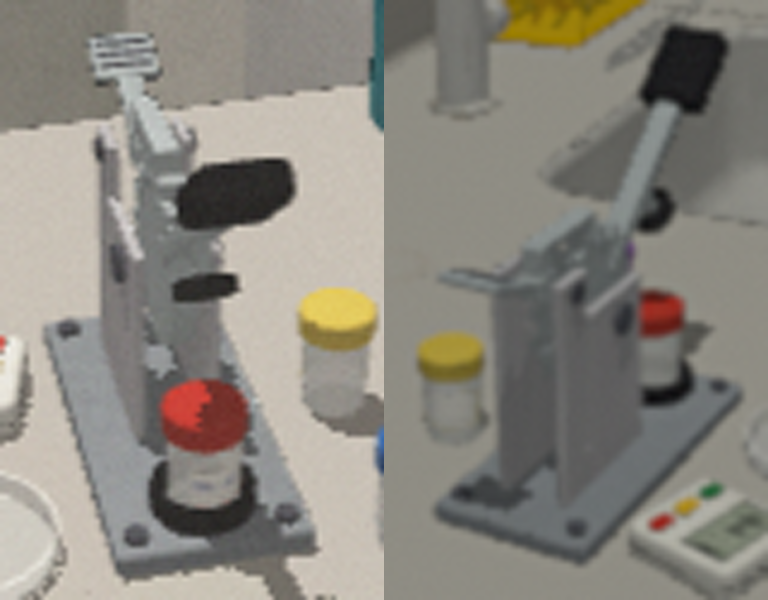

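The crop shows the plate corners clearly in both views: left panel (45,325), (122,560) and (313,540); right panel (435,508), (582,553) and (741,388). I'll solve the press pose from these.

Run:
```python
from h import *
from scipy.optimize import least_squares
def ray(c,u,v,z):
    R=cv2.Rodrigues(c['rvec'])[0];o=-R.T@c['tvec'].ravel();d=R.T@np.linalg.inv(c['mtx'])@[u,v,1];return (o+d*(z-o[2])/d[2])
a=load('side');b=load('scene')
S=[(45,325),(122,560),(313,540)];C=[(435,508),(582,553),(741,388)]
W=[ray(a,205+x/4.8-.4,145+y/4.8-.4,.012)[:2] for x,y in S]+[ray(b,220+(x-384)/4.8-.4,135+y/4.8-.4,.012)[:2] for x,y in C]
print(np.round(W,4))
# press frame corners: x->-y world approx; y -> +x world (yaw ~-90)
L=np.array([(-120,-45),(70,-45),(70,45),(-120,45),(-120,-45),(70,-45)])/1e3
W=np.array(W)
def T(p,L): c,s=np.cos(p[2]),np.sin(p[2]); return L@np.array([[c,s],[-s,c]])+p[:2]
for idx in ([0,1,2],[3,4],[0,1,2,3,4]):
  f=least_squares(lambda p:(T(p,L[idx])-W[idx]).ravel(),[.53,.05,-1.4]);p=f.x
  print(idx,p[:2].round(4),np.degrees(p[2]).round(2),(f.fun*1e3).round(1))
  for n,q in dict(thumb=(-130,0),pawlpiv=(-81,0),armpiv=(-35,0),nest=(40,0),handle0=(115,0),handle7=(-35+150*np.cos(.72)-10*np.sin(.72),0)).items(): print(n,T(p,np.array([q])/1e3).round(4))
# blob measurements
for c,(u0,u1,v0,v1) in((a,(205,285,145,270)),(b,(220,300,135,260))):
  P=cloud(c)[v0:v1,u0:u1].reshape(-1,3);F=c['frame'][v0:v1,u0:u1].reshape(-1,3).astype(int)
  for n,m in dict(red=(F[:,0]>F[:,1]+70)&(abs(P[:,2]-.064)<.008),black=(F.max(1)<60)&(P[:,2]>.16),thumb=(P[:,2]>.146)&(P[:,1]>.12)&(P[:,1]<.2)).items():
    Q=P[m&(P[:,1]<.3)]; print(n,len(Q),Q.mean(0).round(4),Q.min(0).round(4),Q.max(0).round(4))
```

```text
[[ 0.4897  0.1333]
 [ 0.478  -0.0522]
 [ 0.5608 -0.0639]
 [ 0.5748  0.1332]
 [ 0.489   0.139 ]
 [ 0.4757 -0.0477]]
[0, 1, 2] [0.525  0.0111] -94.96 [ 0.9  1.2 -3.9 -2.6  3.   1.3]
thumb [[0.5362 0.1406]]
pawlpiv [[0.532  0.0918]]
armpiv [[0.528 0.046]]
nest [[ 0.5215 -0.0288]]
handle0 [[ 0.5151 -0.1035]]
handle7 [[ 0.5189 -0.0598]]
[3, 4] [0.5238 0.0164] -93.85 [ 2.  -0.1 -2.   0.1]
thumb [[0.5326 0.1461]]
pawlpiv [[0.5293 0.0972]]
armpiv [[0.5262 0.0513]]
nest [[ 0.5211 -0.0235]]
handle0 [[ 0.5161 -0.0984]]
handle7 [[ 0.5191 -0.0546]]
[0, 1, 2, 3, 4] [0.5243 0.0134] -94.13 [-1.7  3.  -3.6 -1.   3.3  4.2  2.9 -3.4 -0.9 -2.7]
thumb [[0.5336 0.143 ]]
pawlpiv [[0.5301 0.0941]]
armpiv [[0.5268 0.0483]]
nest [[ 0.5214 -0.0265]]
handle0 [[ 0.516  -0.1013]]
handle7 [[ 0.5191 -0.0576]]
red 91 [ 0.5158 -0.0265  0.0651] [ 0.5044 -0.0439  0.058 ] [ 0.5285 -0.0061  0.0674]
black 263 [ 0.5123 -0.0851  0.2047] [ 0.3101 -0.6596  0.1741] [ 0.534  -0.0491  0.5511]
thumb 133 [0.5347 0.1431 0.1523] [0.5191 0.129  0.146 ] [0.5515 0.1577 0.1589]
red 45 [ 0.5139 -0.0195  0.066 ] [ 0.5048 -0.0348  0.0598] [ 0.5255 -0.0069  0.0691]
black 215 [ 0.5158 -0.0577  0.1962] [ 0.499  -0.0777  0.1746] [ 0.5351 -0.0417  0.2126]
thumb 64 [0.5317 0.1515 0.156 ] [0.5174 0.1366 0.1481] [0.5507 0.1601 0.1605]
```

```bash
python3 -m pendant '{"travel":[[0,0,-0.08],[0,0,-0.08],[0,0,-0.08],[0,0,-0.08],[0,0,-0.08],[0,0,-0.08],[0,0,-0.08],[0,0,0]],"angular":[[0,0,-0.348],[0,0,-0.348],[0,0,-0.348],[0,0,-0.348],[0,0,-0.348],[0,0,-0.348],[0,0,-0.348],[0,0,0]]}' 0 20
cat > to.py <<'E'
import sys
from h import *
from scipy.spatial.transform import Rotation as R
o=ctrl.observe();r=R.from_euler('xyz',o['eef_rot'],degrees=True)
t=np.array(eval(sys.argv[1]))
print('t',round(o['time'],2),'pos',o['position'].round(4),'rot',o['eef_rot'].round(1),'F',o['force'].round(1),'q6',o['qpos'][5].round(0),'tool shift/0.05:',(r.inv().apply(t-o['position'])/.05).round(2),'ovh',ctrl.finger_overhang,'w',round(o['width'],3))
E
python3 to.py '(.534,.150,.22)'
```

```text
time: 1.1
position: [0.121, -0.5365, 0.2672]
eef_rot: [-180.0, -0.0, 85.7]
force: [0.5, 0.3, 0.1]
width: -0.0003
gripper_force: 0.0
t 1.1 pos [ 0.121  -0.5365  0.2672] rot [-180.    -0.    85.7] F [0.5 0.3 0.1] q6 9.0 tool shift/0.05: [14.31  7.2   0.95] ovh 0.008 w -0.0
```

```bash
python3 -m pendant '{"travel":[[0.9,0.45,0],[0.9,0.45,0],[0.9,0.45,0],[0.9,0.45,0],[0.9,0.45,0],[0.9,0.45,0],[0.9,0.45,0],[0.9,0.45,0]],"angular":[[0,0,0],[0,0,0],[0,0,0],[0,0,0],[0,0,0],[0,0,0],[0,0,0],[0,0,0]]}'
python3 -m pendant '{"travel":[[0.9,0.45,0],[0.9,0.45,0],[0.9,0.45,0],[0.9,0.45,0],[0.9,0.45,0],[0.9,0.45,0],[0.9,0.45,0],[0,0,0]],"angular":[[0,0,0],[0,0,0],[0,0,0],[0,0,0],[0,0,0],[0,0,0],[0,0,0],[0,0,0]]}'
python3 to.py '(.534,.150,.18)'
```

```text
time: 2.1
position: [0.3274, -0.1892, 0.2672]
eef_rot: [180.0, 0.0, 85.6]
force: [0.3, -0.3, -0.4]
width: 0.0002
gripper_force: 0.0
time: 3.1
position: [0.508, 0.1143, 0.2665]
eef_rot: [-180.0, -0.0, 85.9]
force: [-1.1, -0.1, 0.2]
width: -0.0001
gripper_force: 0.0
t 3.1 pos [0.508  0.1143 0.2665] rot [-180.    -0.    85.9] F [-1.1 -0.1  0.2] q6 99.0 tool shift/0.05: [0.75 0.47 1.73] ovh 0.008 w -0.0
```

```bash
python3 -m pendant '{"travel":[[0.75,0.47,0],[0,0,0.55],[0,0,0.6],[0,0,0.55],[0,0,0]],"angular":[[0,0,0],[0,0,0],[0,0,0],[0,0,0],[0,0,0]]}'
python3 to.py '(.534,.150,.125)'
python3 - <<'E'
from h import *
a=shot('side');b=shot('scene')
A=cv2.resize(a['frame'][105:230,190:270,::-1],(384,600),interpolation=cv2.INTER_CUBIC)
B=cv2.resize(b['frame'][115:240,200:280,::-1],(384,600),interpolation=cv2.INTER_CUBIC)
cv2.imwrite('pics/crop2.png',np.hstack([A,B]))
E
```

```text
time: 3.72
position: [0.531, 0.1463, 0.1802]
eef_rot: [-179.7, 0.1, 85.6]
force: [-0.3, -0.5, 0.5]
width: 0.0002
gripper_force: 0.0
t 3.73 pos [0.531  0.1463 0.1802] rot [-1.797e+02  1.000e-01  8.560e+01] F [-0.3 -0.5  0.5] q6 102.0 tool shift/0.05: [0.08 0.06 1.1 ] ovh 0.008 w 0.0
```

View pics/crop2.png

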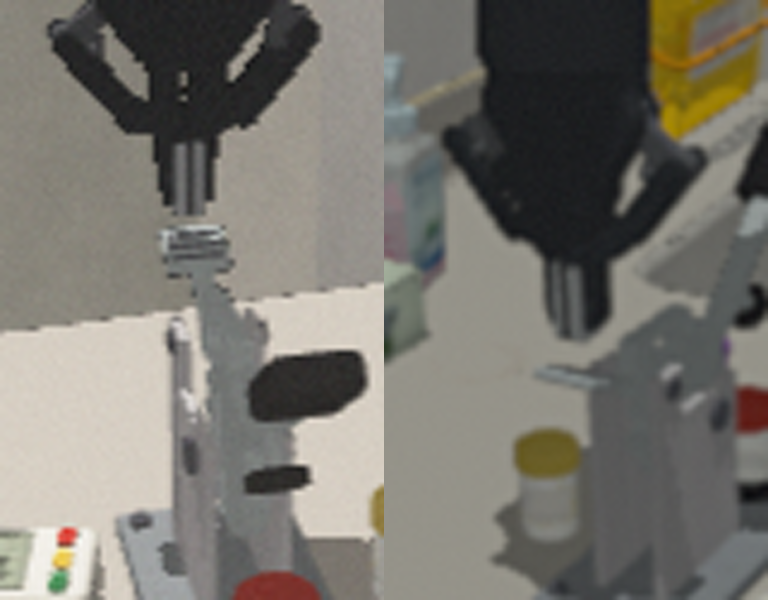

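The fingertips (left panel (187,212)) stand centred just above the thumb plate (195,240). I'll shift slightly outward and press down.

```bash
python3 -m pendant '{"travel":[[0.08,0.06,0.1],[0,0,0.16],[0,0,0.1],[0,0,0.1],[0,0,0.1],[0,0,0.1],[0,0,0]],"angular":[[0,0,0],[0,0,0],[0,0,0],[0,0,0],[0,0,0],[0,0,0],[0,0,0]]}'
python3 to.py '(.534,.150,.139)'
```

```text
time: 4.7
position: [0.5362, 0.151, 0.1487]
eef_rot: [-179.9, 0.0, 85.8]
force: [-0.5, -0.4, 0.5]
width: 0.0001
gripper_force: 0.0
t 4.7 pos [0.5362 0.151  0.1487] rot [-179.9    0.    85.8] F [-0.5 -0.4  0.5] q6 102.0 tool shift/0.05: [-0.02 -0.04  0.19] ovh 0.008 w 0.0
```

```bash
python3 -m pendant '{"travel":[[0,0,0.05],[0,0,0.05],[0,0,0.05],[0,0,0.04],[0,0,0]],"angular":[[0,0,0],[0,0,0],[0,0,0],[0,0,0],[0,0,0]]}'
python3 to.py '(.534,.150,.139)'
python3 - <<'E'
from h import *
a=shot('side');b=shot('scene')
A=cv2.resize(a['frame'][105:230,190:270,::-1],(384,600),interpolation=cv2.INTER_CUBIC)
B=cv2.resize(b['frame'][115:240,200:280,::-1],(384,600),interpolation=cv2.INTER_CUBIC)
cv2.imwrite('pics/crop3.png',np.hstack([A,B]))
E
```

```text
time: 5.32
position: [0.5368, 0.1514, 0.1404]
eef_rot: [180.0, -0.0, 85.8]
force: [-1.3, 0.9, 5.2]
width: -0.0001
gripper_force: 2.7
t 5.33 pos [0.5368 0.1514 0.1404] rot [180.   -0.   85.8] F [-1.3  0.9  5.2] q6 102.0 tool shift/0.05: [-0.03 -0.05  0.03] ovh 0.008 w -0.0
```

View pics/crop3.png

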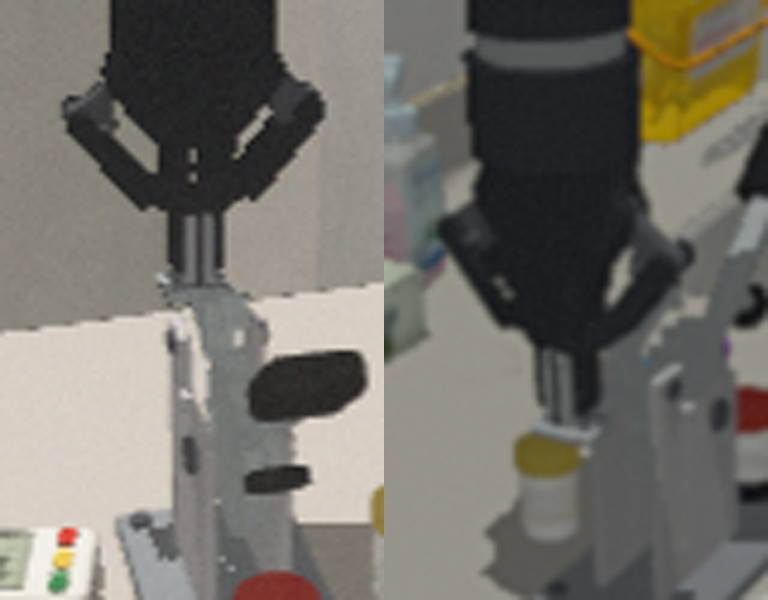

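The plate is now nearly level under the fingertips (right panel (565,432)). I'll push a little further to confirm the stop by force.

```bash
python3 -m pendant '{"travel":[[0,0,0.03],[0,0,0.03],[0,0,0]],"angular":[[0,0,0],[0,0,0],[0,0,0]]}'
python3 to.py '(.534,.150,.139)'
```

```text
time: 5.8
position: [0.5371, 0.1515, 0.1394]
eef_rot: [179.9, -0.0, 85.8]
force: [-6.5, 0.2, 19.7]
width: 0.0003
gripper_force: 9.8
t 5.8 pos [0.5371 0.1515 0.1394] rot [179.9  -0.   85.8] F [-6.5  0.2 19.7] q6 102.0 tool shift/0.05: [-0.03 -0.06  0.01] ovh 0.008 w 0.0
```

Force jumped to 20 N with under 1 mm of motion, so the pawl is at its stop. Next I'll lift straight up, check the pawl, and move above the handle.

```bash
python3 -m pendant '{"travel":[[0,0,-0.15],[0,0,-0.4],[0,0,-0.8],[0,0,-0.8],[0,0,-0.4],[0,0,0]],"angular":[[0,0,0],[0,0,0],[0,0,0],[0,0,0],[0,0,0],[0,0,0]]}'
python3 to.py '(.5195,-.051,.26)'
python3 - <<'E'
from h import *
b=shot('scene');a=shot('side')
A=cv2.resize(a['frame'][105:230,190:270,::-1],(384,600),interpolation=cv2.INTER_CUBIC)
B=cv2.resize(b['frame'][115:240,220:300,::-1],(384,600),interpolation=cv2.INTER_CUBIC)
cv2.imwrite('pics/crop4.png',np.hstack([A,B]))
for n,c in(('a',a),('b',b)):
    P=cloud(c);Q=P[(c['range_z']>0)&(abs(P[...,0]-.534)<.02)&(abs(P[...,1]-.15)<.018)&(P[...,2]>.11)&(P[...,2]<.18)]
    print(n,len(Q),np.percentile(Q,[5,50,95],axis=0).round(4))
E
```

```text
time: 6.55
position: [0.5377, 0.1512, 0.2656]
eef_rot: [179.8, -0.0, 85.8]
force: [0.1, -0.9, -0.7]
width: 0.0001
gripper_force: 0.0
t 6.55 pos [0.5377 0.1512 0.2656] rot [179.8  -0.   85.8] F [ 0.1 -0.9 -0.7] q6 102.0 tool shift/0.05: [-4.06 -0.07  0.11] ovh 0.008 w 0.0
a 78 [[0.5206 0.1365 0.1289]
 [0.5315 0.1481 0.1322]
 [0.5494 0.1605 0.1337]]
b 108 [[0.5191 0.1372 0.1295]
 [0.5329 0.1528 0.1332]
 [0.5475 0.1636 0.1345]]
```

View pics/crop4.png

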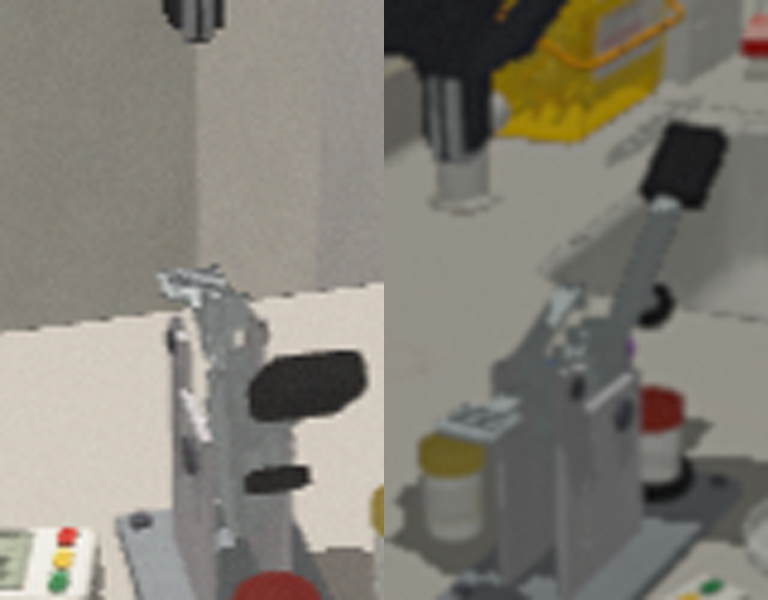

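The thumb plate is level at z = 0.133 (right panel (478,418)) and the hook stands clear of the hub, so I'll move over the handle.

```bash
python3 -m pendant '{"travel":[[-0.8,0,0],[-0.8,0,0],[-0.8,0,0],[-0.8,0,0],[-0.85,-0.1,0],[0,0,0.3],[0,0,0]],"angular":[[0,0,0],[0,0,0],[0,0,0],[0,0,0],[0,0,0],[0,0,0],[0,0,0]]}'
python3 to.py '(.5185,-.051,.211)'
```

```text
time: 7.52
position: [0.5152, -0.0498, 0.2468]
eef_rot: [-179.7, -0.1, 85.8]
force: [0.3, -0.6, -0.2]
width: -0.0002
gripper_force: 0.0
t 7.53 pos [ 0.5152 -0.0498  0.2468] rot [-1.797e+02 -1.000e-01  8.580e+01] F [ 0.3 -0.6 -0.2] q6 81.0 tool shift/0.05: [-0.02  0.07  0.72] ovh 0.008 w -0.0
```

```bash
python3 -m pendant '{"travel":[[0,0,0.35],[0,0,0.25],[0,0,0.12],[-0.06,0,0.07],[-0.06,0,0.07],[-0.06,0,0.07],[-0.06,0,0.07],[0,0,0]],"angular":[[0,0,0],[0,0,0],[0,0,0],[0,0,0],[0,0,0],[0,0,0],[0,0,0],[0,0,0]]}'
python3 to.py '(.5155,-.0955,.113)'
python3 - <<'E'
from h import *
a=shot('side');b=shot('scene')
A=cv2.resize(a['frame'][105:230,190:270,::-1],(384,600),interpolation=cv2.INTER_CUBIC)
B=cv2.resize(b['frame'][115:240,240:320,::-1],(384,600),interpolation=cv2.INTER_CUBIC)
cv2.imwrite('pics/crop5.png',np.hstack([A,B]))
E
```

```text
time: 8.52
position: [0.516, -0.0628, 0.1991]
eef_rot: [180.0, 0.0, 85.8]
force: [-0.3, 0.4, -0.4]
width: 0.0002
gripper_force: 0.2
t 8.53 pos [ 0.516  -0.0628  0.1991] rot [180.    0.   85.8] F [-0.3  0.4 -0.4] q6 79.0 tool shift/0.05: [-0.65  0.04  1.72] ovh 0.008 w 0.0
```

View pics/crop5.png

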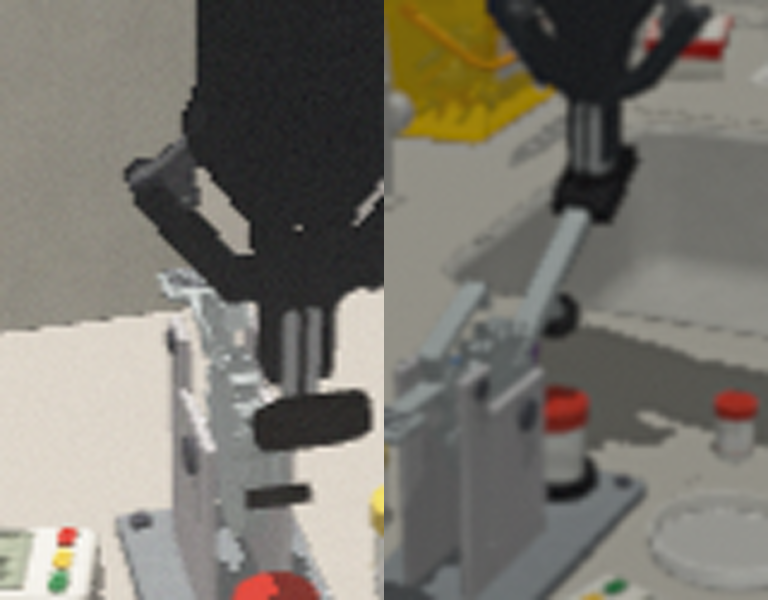

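The fingertips rest on the handle (left panel (300,392)), the arm has already dropped a little and there's no resistance. I'll continue along the arc.

```bash
python3 -m pendant '{"travel":[[-0.13,0.04,0.19],[-0.13,0,0.19],[-0.1,0,0.2],[-0.1,0,0.2],[-0.07,0,0.21],[-0.07,0,0.21],[0,0,0]],"angular":[[0,0,0],[0,0,0],[0,0,0],[0,0,0],[0,0,0],[0,0,0],[0,0,0]]}'
python3 to.py '(.5165,-.0955,.113)'
```

```text
time: 9.5
position: [0.5148, -0.0927, 0.1381]
eef_rot: [-179.9, 0.0, 85.8]
force: [-0.8, -0.1, 0.4]
width: -0.0
gripper_force: 0.0
t 9.5 pos [ 0.5148 -0.0927  0.1381] rot [-179.9    0.    85.8] F [-0.8 -0.1  0.4] q6 76.0 tool shift/0.05: [-0.05  0.04  0.5 ] ovh 0.008 w -0.0
```

```bash
python3 -m pendant '{"travel":[[-0.03,0,0.15],[-0.03,0,0.15],[0,0,0.1],[0,0,0.04],[0,0,0]],"angular":[[0,0,0],[0,0,0],[0,0,0],[0,0,0],[0,0,0]]}'
python3 to.py '(.5165,-.0955,.113)'
```

```text
time: 10.12
position: [0.5155, -0.0951, 0.1171]
eef_rot: [180.0, -0.0, 85.8]
force: [-0.7, 0.2, -0.2]
width: -0.0003
gripper_force: 0.0
t 10.12 pos [ 0.5155 -0.0951  0.1171] rot [180.   -0.   85.8] F [-0.7  0.2 -0.2] q6 76.0 tool shift/0.05: [-0.01  0.02  0.08] ovh 0.008 w -0.0
```

```bash
python3 -m pendant '{"travel":[[0,0,0.03],[0,0,0.03],[0,0,0.03],[0,0,0]],"angular":[[0,0,0],[0,0,0],[0,0,0],[0,0,0]]}'
python3 to.py '(.5165,-.0955,.113)'
```

```text
time: 10.62
position: [0.5156, -0.0954, 0.113]
eef_rot: [180.0, 0.0, 85.8]
force: [-0.4, 0.0, 4.3]
width: 0.0001
gripper_force: 2.1
t 10.62 pos [ 0.5156 -0.0954  0.113 ] rot [180.    0.   85.8] F [-0.4  0.   4.3] q6 76.0 tool shift/0.05: [-0.    0.02 -0.  ] ovh 0.008 w 0.0
```

```bash
python3 -m pendant '{"travel":[[0,0,0.02],[0,0,0.02],[0,0,0]],"angular":[[0,0,0],[0,0,0],[0,0,0]]}'
python3 to.py '(.5165,-.0955,.113)'
```

```text
time: 11.0
position: [0.5158, -0.0954, 0.1127]
eef_rot: [179.9, 0.0, 85.8]
force: [-6.1, 1.2, 19.0]
width: -0.0003
gripper_force: 9.6
t 11.0 pos [ 0.5158 -0.0954  0.1127] rot [179.9   0.   85.8] F [-6.1  1.2 19. ] q6 76.0 tool shift/0.05: [-0.    0.02 -0.01] ovh 0.008 w -0.0
```

Resistance came at exactly the expected height (tip z = 0.105), so the pad is on the lid. I'll retreat upward and check.

```bash
python3 -m pendant '{"travel":[[0,0,-0.1],[0,0,-0.4],[0,0,-0.8],[0,0,-0.8],[0,0,-0.8],[0,0,0]],"angular":[[0,0,0],[0,0,0],[0,0,0],[0,0,0],[0,0,0],[0,0,0]]}'
python3 to.py '(.5165,-.0955,.113)'
python3 - <<'E'
from h import *
a=shot('side');b=shot('scene')
A=cv2.resize(a['frame'][140:300,170:277,::-1],(400,600),interpolation=cv2.INTER_CUBIC)
B=cv2.resize(b['frame'][130:260,213:300,::-1],(400,600),interpolation=cv2.INTER_CUBIC)
cv2.imwrite('pics/crop6.png',np.hstack([A,B]))
for n,c in(('a',a),('b',b)):
    P=cloud(c);
    for nm,x,y in(('handle',.516,-.1),('thumb',.534,.15)):
        Q=P[(c['range_z']>0)&(abs(P[...,0]-x)<.015)&(abs(P[...,1]-y)<.015)&(P[...,2]>.07)&(P[...,2]<.16)]
        print(n,nm,len(Q),np.percentile(Q[:,2],[10,50,95]).round(4))
E
```

```text
time: 11.75
position: [0.5175, -0.0958, 0.2587]
eef_rot: [179.7, 0.1, 85.8]
force: [0.3, -0.5, 0.3]
width: -0.0004
gripper_force: 0.0
t 11.75 pos [ 0.5175 -0.0958  0.2587] rot [1.797e+02 1.000e-01 8.580e+01] F [ 0.3 -0.5  0.3] q6 76.0 tool shift/0.05: [ 0.01 -0.04  2.91] ovh 0.008 w -0.0
a handle 162 [0.1035 0.1045 0.1056]
a thumb 68 [0.1303 0.132  0.1337]
b handle 40 [0.1047 0.1057 0.1067]
b thumb 100 [0.1305 0.1334 0.1345]
```

View pics/crop6.png

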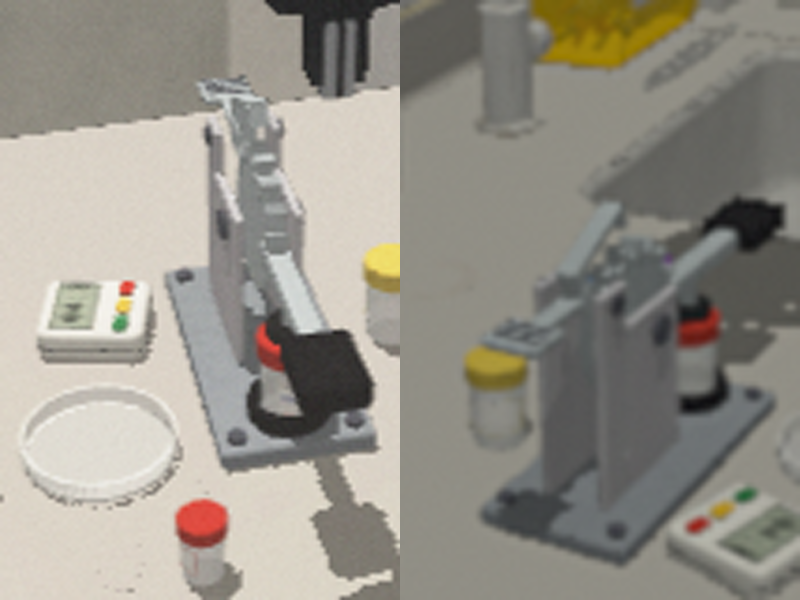

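The arm is level (handle top z = 0.105) with its pad on the red lid (right panel (697,312)). The pawl is still at its stop, the other items haven't moved and the robot is clear, so I'm handing in.

```bash
python3 -c "from plant import ctrl; print(ctrl.finish_job())"
```

```text
the job is handed in; nothing more can be done
None
```

The job is handed in at about 12 s of the 42 s allowed: I pressed the pawl to its stop first, then pushed the arm level so its pad rests on the nest pot's lid; the robot is clear and the last pictures show nothing else moved.

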